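# Hand out the wire cup brushes to the colour-coded dishes

## Robot

A 6-joint arm with a two-finger parallel gripper is mounted at the origin on the work surface. World frame = base frame: x ahead of the robot, y to its left, z up, the work surface at z = 0. Lengths are in m, angles in degrees, forces in N, time in s.
With the tool pointing down it reaches from about 0.25 to 0.725 m from the base axis. Payload 9.7 kg.
Tool frame: the origin (TCP) lies on the centre line of the jaws, within the pads' length; the fingertips stand 19 mm ahead of it and the grasp point (between the pads) is the TCP (bot.tcp_to_tips is the z of the fingertips in the tool frame, in m); z points along the fingers, y is the line along which they close (so a half turn about z gives the same grasp; the last joint's range is limited). The gripper opens to 85 mm and grips with 20 to 120 N. Pads are 22 mm wide; open, the fingers measure 114 mm over their backs; the gripper's body (76 mm by 85 mm) begins 54 mm behind the grasp point. The pads swing forward as they close: fully open they stand 13 mm farther back than shut.
Start: joints at [-67.38, 4.979, 10.078, 95.1, 0, 90], TCP at [0.212, -0.508, 0.225] pointing down, gripper open.
Joint ranges: [-179.16, 179.16], [-48.56, 103.87], [-65.8, 70.77], [-126.05, 130.52], [-82.76, 87.17], [-180, 180]. Speed limits (degrees/s): [127.2, 127.2, 147.25, 180, 180, 180].

## Interface

Orientations are given as [roll, pitch, yaw] about the fixed x, y, z axes, in that order (R = Rz(yaw) Ry(pitch) Rx(roll)).
In Python, from workcell import bot gives the robot as it stands. The module is installed in compiled form; this text tells all that it offers.
- The arm moves only by the tool play_rows, never from a script. Its argument "increments" is a list of rows, each an object with "slide": the shift along the tool's x, y, z in mm, a list of three; "angular": the turn, a rotation vector about the tool's x, y, z in degrees, a list of three; "claw": the opening, from -1 (shut) to 1 (fully open). In form: [{"slide": [x, y, z], "angular": [rx, ry, rz], "claw": claw}, ...]. A call has 1 to 8 rows; each row shifts and turns the commanded pose from where the row before left it, along the tool's axes as they then stand; what a row does not reach is not made up. A row lasts 1/10 s, in which the tool goes at most 50 mm and 8.59 degrees, less where a joint would pass 70% of its speed; a pose out of reach is approached as far as the arm can. A call is refused whole if a number of a shift passes 50 or a number of a turn 8.59, either way. A call with a gripper value outside its range is refused whole. The fingers move at their own pace and stop on an object; "squeeze" is the grip in N (left out, the last holds). Time passes only in rows, so rows that do not move let the fingers close. It gives the time, the measured TCP pose, the force, the opening and the grip force at its end, in the units of the state.
- bot.get_obs(): the state, without advancing time (a new reading comes with each control period).
- bot.camera(name): name is "scene" or "top" or "wrist"; returns the picture (400x640x3 uint8, red, green, blue); there is no depth.
- bot.camera_info(name): a dict with "fovy" (degrees; the focal length in pixels is half the picture's height over the tangent of half this angle, whatever the lens; pixels are square), "cx", "cy" (the principal point, pixels), "k1" (the pictures are not rectified: a ray, as slopes to the right and down, at radius r is drawn at 1 + k1 r^2 times it, then the intrinsics apply), "R" (3x3) and "t" (3): a world point X has camera coordinates R X + t. Camera axes: x right, y down, z forward; pixel columns grow to the right and rows downward; lengths in m; the calibration is good to about 2 mm. A picture is of the moment at which its call begins: read the wrist's pose just before it. camera_info takes no time and is no camera call; for the wrist camera it gives the pose at the moment of the call.
- bot.job_done(): hands the job in; it is judged then, once.
The state is a dict: "time": time; "q": joint angles; "qd": joint speeds; "joint_efforts": joint torques, N m; "ee_pos": TCP position; "tcp_rot": TCP orientation; "wrist_force": force on the tool from outside, world axes, zero at the start; "torque": the same for the moment, N m; "opening": finger opening in m; "grasp_force": force on a finger pad.
Only numpy, scipy, OpenCV 4.12 (cv2) and the standard library are available. Lean on these libraries where they do the work, as an engineer would, in place of code of your own. Each camera call takes 0.05 s, during which the arm holds its last target. There are 200 camera calls.

## Task

Get the four grinding stations ready: take each of the four wire cup brushes (brass bristles) and stand it, bristles down, flat on the floor of the round parts dish that has the same colour as the brush's collar. The two grey grinding stones also have coloured tops, but they are not wanted: leave them where they are. Never tip a brush over.

Things in the scene. Friction and masses are not known exactly. Their poses are not given: they have to be found in the camera images.
- red_brush: red wire cup brush, loose, about 0.15 to 0.3 kg, standing bristles down, round about its vertical z axis: a skirt of brass-coloured wire knots 60 mm in diameter and 20 mm high, on it a red collar 48 mm in diameter (20 to 32 mm above the underside), on top a round upright bright steel hub 26 mm in diameter (32 to 64 mm above the underside) to grip it by. Origin: centre of the underside; z up.
- blue_brush: blue wire cup brush, loose, about 0.15 to 0.3 kg, standing bristles down, round about its vertical z axis: a skirt of brass-coloured wire knots 60 mm in diameter and 20 mm high, on it a blue collar 48 mm in diameter (20 to 32 mm above the underside), on top a round upright bright steel hub 26 mm in diameter (32 to 64 mm above the underside) to grip it by. Origin: centre of the underside; z up.
- green_brush: green wire cup brush, loose, about 0.15 to 0.3 kg, standing bristles down, round about its vertical z axis: a skirt of brass-coloured wire knots 60 mm in diameter and 20 mm high, on it a green collar 48 mm in diameter (20 to 32 mm above the underside), on top a round upright bright steel hub 26 mm in diameter (32 to 64 mm above the underside) to grip it by. Origin: centre of the underside; z up.
- white_brush: white wire cup brush, loose, about 0.15 to 0.3 kg, standing bristles down, round about its vertical z axis: a skirt of brass-coloured wire knots 60 mm in diameter and 20 mm high, on it a white collar 48 mm in diameter (20 to 32 mm above the underside), on top a round upright bright steel hub 26 mm in diameter (32 to 64 mm above the underside) to grip it by. Origin: centre of the underside; z up.
- red_stone: grey grinding stone with a red top plate, loose, not to be moved: a light grey cone 66 mm in diameter narrowing to 50 mm, 24 mm high, on it a red disc 38 mm in diameter, on top a black hub 24 mm in diameter, 52 mm high in all. Origin: centre of the underside; z up.
- blue_stone: grey grinding stone with a blue top plate, loose, not to be moved: a light grey cone 66 mm in diameter narrowing to 50 mm, 24 mm high, on it a blue disc 38 mm in diameter, on top a black hub 24 mm in diameter, 52 mm high in all. Origin: centre of the underside; z up.
- red_dish: empty shallow round red parts dish, fixed to the bench: outside 100 mm in diameter and 14 mm high, wall 4 mm, inner floor 84 mm in diameter lying 4 mm above the underside, so that a brush stands in it with up to 12 mm play to each side. Origin: centre of the underside; z up.
- blue_dish: empty shallow round blue parts dish, fixed to the bench: outside 100 mm in diameter and 14 mm high, wall 4 mm, inner floor 84 mm in diameter lying 4 mm above the underside, so that a brush stands in it with up to 12 mm play to each side. Origin: centre of the underside; z up.
- green_dish: empty shallow round green parts dish, fixed to the bench: outside 100 mm in diameter and 14 mm high, wall 4 mm, inner floor 84 mm in diameter lying 4 mm above the underside, so that a brush stands in it with up to 12 mm play to each side. Origin: centre of the underside; z up.
- white_dish: empty shallow round white parts dish, fixed to the bench: outside 100 mm in diameter and 14 mm high, wall 4 mm, inner floor 84 mm in diameter lying 4 mm above the underside, so that a brush stands in it with up to 12 mm play to each side. Origin: centre of the underside; z up.
Things that resemble listed ones, but are neither listed nor needed, are in the scene too. What is meant by the red_dish is not black or brown, and is the smaller of those in its own colour.

How it is judged:
By the outcome, as a careful person would: the job done as asked, in the order asked, and still so for the second after the job is handed in, with the robot touching nothing.
It also fails if it takes over 112 s, if anything falls off the work surface, if the arm or the gripper's body presses on something with over 40 N, if the wrist force passes 120 N, or if a joint passes its speed limit or range.

## Working session

There is one attempt and no reset: what is moved stays moved. The work goes in short steps, Python scripts to look and compute and a tool call to move; the robot and the scene stay as the last step left them, time stands still between calls to the robot, and variables do not carry over. Pictures are saved under pics/ and viewed, at most 14 in all, crops included, and the job is handed in when it is done.

Besides the shell and the picture viewer there is one more tool, called after "Emit:" by a JSON object that holds its "op" and its "data", one argument or row to a line. play_rows: Moves the arm, as the interface text tells. Its arguments: {"type":"object","properties":{"increments":{"type":"array"},"squeeze":{"type":"number"}},"required":["increments"]}

```bash
mkdir -p pics; python3 - <<'E'
from workcell import bot
import cv2
print(bot.get_obs())
for n in("scene","top"):
    cv2.imwrite(f"pics/{n}0.png",bot.camera(n)[:,:,::-1]); print(n,bot.camera_info(n))
print(bot.camera_info("wrist"), bot.tcp_to_tips)
E
```

```text
{'time': 0.0, 'q': array([-6.73811173e+01,  5.01095158e+00,  1.00341874e+01,  9.50978161e+01,
       -1.35571071e-03,  8.99991348e+01]), 'qd': array([-0.03653399,  0.06733073, -0.14190836, -0.0421523 ,  0.05206646,
       -0.03702672]), 'joint_efforts': array([-1.60878277e-03, -5.20393753e+01,  4.64799035e+01,  1.66053465e-02,
       -1.03132572e-04, -2.04323726e-05]), 'ee_pos': array([ 0.21143634, -0.50748963,  0.22428209]), 'tcp_rot': array([-1.79925420e+02,  1.35458339e-03,  2.26197496e+01]), 'wrist_force': array([ 0.6156999 ,  0.26137327, -1.19070305]), 'torque': array([-0.07443144, -0.01153257,  0.02192657]), 'grasp_force': 0.0, 'opening': 0.08523270022558951}
scene {'fovy': 47.11002394445116, 'cx': 318.67001427483956, 'cy': 203.06986085749497, 'k1': -0.03401914946618668, 'R': array([[-0.45440282,  0.89074495, -0.00956641],
       [ 0.62999189,  0.31375323, -0.71040068],
       [-0.62978433, -0.32883484, -0.70373244]]), 't': array([ 0.19277777, -0.24452324,  1.95639904])}
top {'fovy': 56.55156310164023, 'cx': 317.0378227112158, 'cy': 204.96083691371012, 'k1': -0.0015202762194750545, 'R': array([[ 0.02188102, -0.99962891, -0.01622545],
       [-0.99648046, -0.02049278, -0.0812818 ],
       [ 0.08091913,  0.01794687, -0.99655908]]), 't': array([-0.00182014,  0.44214883,  1.04793422])}
{'fovy': 71.44371572874115, 'cx': 321.98155880477367, 'cy': 200.82035109633404, 'k1': -0.031732897529922345, 'R': array([[ 0.38543292, -0.92273385, -0.00192566],
       [-0.87365758, -0.36560334,  0.32102434],
       [-0.29692405, -0.12205099, -0.94706899]]), 't': array([-0.54900692, -0.04304301,  0.38036675])} 0.019
```

View pics/top0.png

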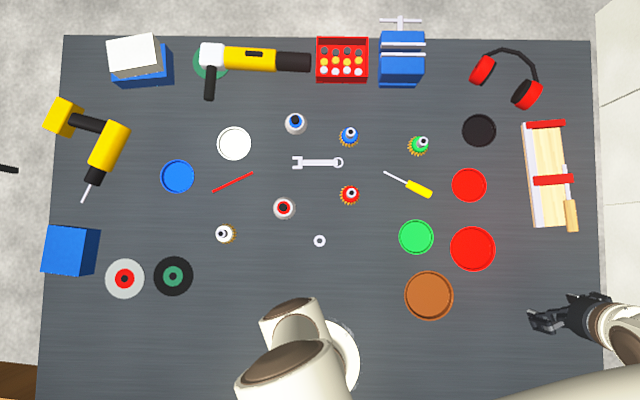

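View pics/scene0.png

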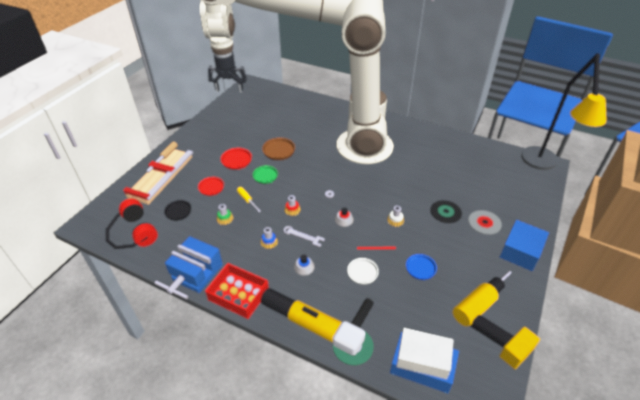

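Top view: brushes are blue (348,136), green (419,145), red (349,195) and white (225,233). The lookalike stones are blue (294,123) and red (283,208). Dishes are white (234,143), blue (178,177), green (416,237) and red small (469,185). The ones to reject are the large red (472,249), black (479,130) and brown (428,296).

```bash
cat > h.py <<'E'
import numpy as np, cv2
from workcell import bot
def cast(ci,uv,z):
    f=200/np.tan(np.radians(ci["fovy"]/2)); uv=np.atleast_2d(np.float64(uv))
    K=np.array([[f,0,ci["cx"]],[0,f,ci["cy"]],[0,0,1]])
    p=cv2.undistortPoints(uv[:,None],K,np.array([ci["k1"],0,0,0]))[:,0]
    d=np.c_[p,np.ones(len(p))]@ci["R"]; o=-ci["R"].T@ci["t"]
    return (o+d*((z-o[2])/d[:,2])[:,None])[:,:2]
RNG={"red":[((0,120,80),(8,255,255)),((172,120,80),(180,255,255))],"blue":[((98,110,60),(125,255,255))],
 "green":[((50,110,60),(80,255,255))],"white":[((0,0,205),(180,30,255))],"brass":[((12,90,70),(30,255,255))]}
def mask(im,c):
    h=cv2.cvtColor(im,cv2.COLOR_RGB2HSV); return sum(cv2.inRange(h,*map(np.array,r)) for r in RNG[c])
def blobs(m,amin=30):
    n,l,s,c=cv2.connectedComponentsWithStats(m); return [(l==i,s[i],c[i]) for i in range(1,n) if s[i][4]>=amin]
def circ(ci,m,z):
    """circle through outer contour of mask, cast on plane z -> x,y,diameter (mm)"""
    cs=max(cv2.findContours(np.uint8(m)*255,cv2.RETR_EXTERNAL,cv2.CHAIN_APPROX_NONE)[0],key=len)
    p=np.float32(cast(ci,cs[:,0],z)*1000); (x,y),r=cv2.minEnclosingCircle(cv2.convexHull(p)); return np.round([x,y,2*r],1)
E
python3 - <<'E'
from h import *
im=cv2.imread("pics/top0.png")[:,:,::-1].copy(); ci=bot.camera_info("top")
for c in RNG:
    for m,s,ct in blobs(mask(im,c),25):
        if 100<ct[1]<265 and 150<ct[0]<500: print(c,s[4],ct.round(),"rim z14",circ(ci,m,.014),"z20",circ(ci,m,.020))
a=cv2.resize(im[110:220,265:445],None,fx=4,fy=4,interpolation=cv2.INTER_CUBIC); cv2.imwrite("pics/c1.png",a[:,:,::-1])
E
```

```text
red 974 [469. 185.] rim z14 [ 509.9 -426.5  101.3] z20 [ 509.  -424.1  100.8]
red 144 [232. 182.] rim z14 [505.7 255.9 130.7] z20 [504.9 254.4 130. ]
red 134 [350. 194.] rim z14 [477.  -86.9  48.1] z20 [476.3 -86.5  47.8]
red 82 [283. 207.] rim z14 [434.1 105.4  36.4] z20 [433.7 104.8  36.2]
red 1663 [472. 248.] rim z14 [ 328.2 -434.9  129.9] z20 [ 328.4 -432.5  129.1]
blue 69 [295. 122.] rim z14 [688.5  77.1  37. ] z20 [686.6  76.6  36.8]
blue 125 [349. 136.] rim z14 [649.7 -81.3  49.9] z20 [648.  -80.9  49.6]
blue 944 [177. 176.] rim z14 [519.3 418.9 102.3] z20 [518.4 416.5 101.7]
green 119 [418. 145.] rim z14 [ 626.6 -285.8   49.8] z20 [ 625.1 -284.3   49.6]
green 994 [416. 237.] rim z14 [ 358.1 -275.2  100.9] z20 [ 358.1 -273.7  100.4]
white 119 [293. 123.] rim z14 [683.8  79.1  58.7] z20 [681.9  78.6  58.4]
white 878 [234. 143.] rim z14 [619.8 256.9 101.7] z20 [618.3 255.4 101.1]
white 40 [350. 132.] rim z14 [659.8 -84.7  26.5] z20 [658.1 -84.2  26.4]
white 47 [423. 141.] rim z14 [ 636.3 -295.1   27.1] z20 [ 634.8 -293.5   26.9]
white 354 [316. 162.] rim z14 [568.2  11.  147.4] z20 [567.   10.9 146.5]
white 59 [394. 177.] rim z14 [ 528.  -214.    74.4] z20 [ 527.  -212.9   74. ]
white 39 [351. 193.] rim z14 [481.2 -88.1  26. ] z20 [480.5 -87.7  25.9]
white 126 [282. 208.] rim z14 [432.7 106.2  55.4] z20 [432.3 105.6  55.1]
white 172 [224. 233.] rim z14 [355.5 275.   47.7] z20 [355.5 273.4  47.4]
white 84 [319. 240.] rim z14 [341.1  -0.8  33.2] z20 [341.1  -0.8  33. ]
brass 72 [347. 142.] rim z14 [642.3 -79.2  57.7] z20 [640.7 -78.9  57.4]
brass 96 [414. 149.] rim z14 [ 620.3 -279.    59.8] z20 [ 618.8 -277.5   59.4]
brass 253 [419. 189.] rim z14 [ 494.5 -283.    80.3] z20 [ 493.7 -281.5   79.8]
brass 67 [346. 198.] rim z14 [474.  -84.   58.2] z20 [473.4 -83.6  57.8]
brass 73 [231. 234.] rim z14 [355.1 267.6  58.8] z20 [355.1 266.   58.5]
```

View pics/c1.png

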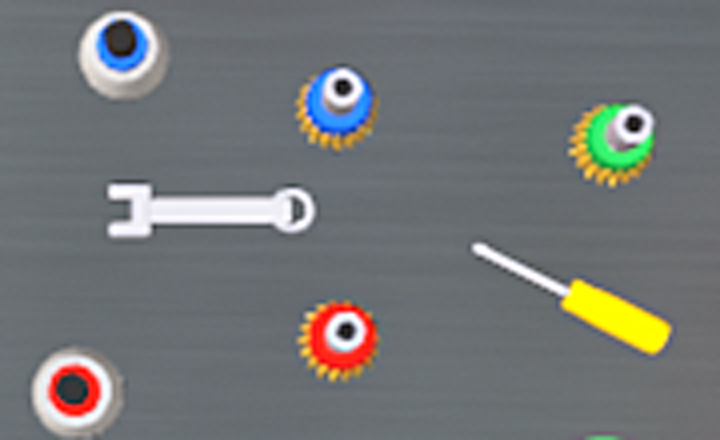

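Crops confirm it: wire skirts on the brushes, black hubs and grey cones on the stones, and the small red dish is about 101 mm wide against 130 mm for the other one. I'll move to the red brush first.

Emit:
{"op": "play_rows", "data": {
  "increments": [
    {"slide": [0,0,0],"angular": [0,0,7.54],"claw": 1},
    {"slide": [0,0,0],"angular": [0,0,7.54],"claw": 1},
    {"slide": [0,0,0],"angular": [0,0,7.54],"claw": 1},
    {"slide": [23,-37,0],"angular": [0,0,0],"claw": 1},
    {"slide": [23,-37,0],"angular": [0,0,0],"claw": 1},
    {"slide": [23,-37,0],"angular": [0,0,0],"claw": 1},
    {"slide": [23,-37,0],"angular": [0,0,0],"claw": 1},
    {"slide": [23,-37,0],"angular": [0,0,0],"claw": 1}
  ],
  "squeeze": 40
}}

```text
time: 0.9
ee_pos: [0.327, -0.3211, 0.2247]
tcp_rot: [-180.0, 0.0, -0.0]
wrist_force: [0.6, -0.2, 0.7]
opening: 0.0855
grasp_force: 0.0
```

Emit:
{"op": "play_rows", "data": {
  "increments": [
    {"slide": [25,-39,6],"angular": [0,0,0],"claw": 1},
    {"slide": [25,-39,6],"angular": [0,0,0],"claw": 1},
    {"slide": [25,-39,6],"angular": [0,0,0],"claw": 1},
    {"slide": [25,-40,6],"angular": [0,0,0],"claw": 1},
    {"slide": [24,-40,6],"angular": [0,0,0],"claw": 1},
    {"slide": [24,-40,6],"angular": [0,0,0],"claw": 1},
    {"slide": [0,0,0],"angular": [0,0,0],"claw": 1},
    {"slide": [0,0,0],"angular": [0,0,0],"claw": 1}
  ]
}}

```text
time: 1.7
ee_pos: [0.4745, -0.0848, 0.1884]
tcp_rot: [-180.0, 0.1, 0.2]
wrist_force: [0.4, -0.7, -0.9]
opening: 0.0854
grasp_force: 0.0
```

```bash
cat > look.py <<'E'
import sys
from h import *
c,name=sys.argv[1:3]
o=bot.get_obs(); ci=bot.camera_info("wrist"); im=bot.camera("wrist"); cv2.imwrite(f"pics/{name}.png",im[:,:,::-1])
print(o["time"],(o["ee_pos"]*1000).round(1),o["tcp_rot"].round(2),o["wrist_force"].round(1))
for col,z in ((c,.030),(c,.014),("brass",.012)):
    for m,s,ct in blobs(mask(im,col),300): print(col,z,s[4],ct.round(),circ(ci,m,z))
E
python3 look.py red w1
```

```text
1.7 [474.5 -84.8 188.4] [-1.8e+02  8.0e-02  1.5e-01] [ 0.4 -0.7 -0.9]
red 0.03 5098 [602. 152.] [ 509.4 -405.1  100.8]
red 0.03 651 [ 46. 152.] [507.8 232.2 125.7]
red 0.03 711 [323. 176.] [474.6 -85.1  48.2]
red 0.03 378 [169. 213.] [432.  102.8  38.1]
red 0.03 5664 [568. 280.] [ 338.4 -414.4  133.6]
red 0.014 5098 [602. 152.] [ 507.  -421.8  106. ]
red 0.014 651 [ 46. 152.] [505.3 248.7 132.3]
red 0.014 711 [323. 176.] [470.4 -85.2  50.7]
red 0.014 378 [169. 213.] [425.5 112.6  40.1]
red 0.014 5664 [568. 280.] [ 327.  -431.6  140.5]
brass 0.012 804 [492.  49.] [ 620.1 -277.2   59.5]
brass 0.012 1405 [489. 164.] [ 490.2 -283.7   87.9]
brass 0.012 605 [ 74. 256.] [357.3 262.7  63. ]
brass 0.012 715 [471. 377.] [ 145.3 -325.2   74.2]
```

View pics/w1.png

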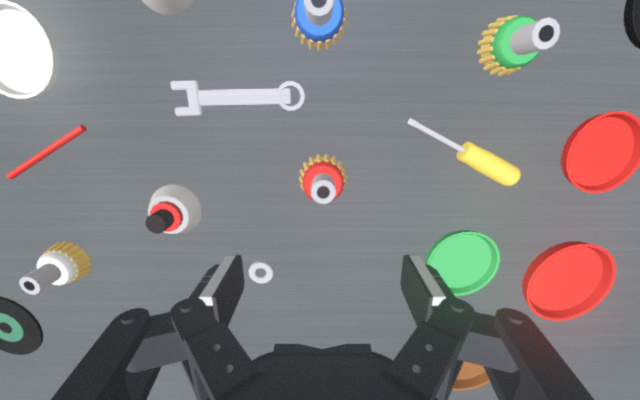

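The wrist view shows the red brush at (323,176), centred under the jaws: 475,-85 mm. Descend and grip.

Emit:
{"op": "play_rows", "data": {
  "increments": [
    {"slide": [0,0,40],"angular": [0,0,0],"claw": 0.5},
    {"slide": [0,0,40],"angular": [0,0,0],"claw": 0.5},
    {"slide": [0,0,32],"angular": [0,0,0],"claw": 0.5},
    {"slide": [0,0,20],"angular": [0,0,0],"claw": 0.5},
    {"slide": [0,0,0],"angular": [0,0,0],"claw": 0.2},
    {"slide": [0,0,0],"angular": [0,0,0],"claw": -0.1},
    {"slide": [0,0,0],"angular": [0,0,0],"claw": -0.3},
    {"slide": [0,0,0],"angular": [0,0,0],"claw": -0.6}
  ],
  "squeeze": 40
}}

```text
time: 2.55
ee_pos: [0.4753, -0.0861, 0.0585]
tcp_rot: [180.0, -0.1, -0.0]
wrist_force: [-0.0, 1.1, 0.3]
opening: 0.0179
grasp_force: 0.0
```

Emit:
{"op": "play_rows", "data": {
  "increments": [
    {"slide": [0,0,0],"angular": [0,0,0],"claw": -1},
    {"slide": [0,0,0],"angular": [0,0,0],"claw": -1},
    {"slide": [0,0,0],"angular": [0,0,0],"claw": -1},
    {"slide": [0,0,0],"angular": [0,0,0],"claw": -1},
    {"slide": [0,0,0],"angular": [0,0,0],"claw": -1}
  ]
}}

```text
time: 3.05
ee_pos: [0.475, -0.0857, 0.0578]
tcp_rot: [180.0, -0.1, 0.0]
wrist_force: [-0.8, -0.4, 6.2]
opening: 0.0005
grasp_force: 2.9
```

Closed empty at 58 mm height, which is unexpected. Look.

```bash
python3 look.py red w2; python3 - <<'E'
from h import *
a=bot.camera("scene"); b=cv2.imread("pics/w2.png")
cv2.imwrite("pics/w2b.png",np.vstack([cv2.resize(a[150:250,220:420],(640,320))[:,:,::-1],b[80:360]]))
E
```

```text
3.05 [475.  -85.7  57.8] [ 1.7998e+02 -7.0000e-02  1.0000e-02] [-0.8 -0.4  6.2]
red 0.03 1930 [322. 220.] [476.4 -85.4  49.3]
red 0.03 1073 [ 82. 276.] [432.5 102.   43.6]
red 0.03 2178 [625. 363.] [ 344.8 -370.3  108.3]
red 0.014 1930 [322. 220.] [469.1 -85.4  53.8]
red 0.014 1073 [ 82. 276.] [421.2 119.   47.6]
red 0.014 2178 [625. 363.] [ 325.6 -396.   118.1]
brass 0.012 326 [315.   4.] [617.1 -81.4  23.1]
brass 0.012 1974 [602.  30.] [ 608.9 -269.    54.8]
brass 0.012 3464 [584. 199.] [ 491.8 -285.9   97.1]
brass 0.012 941 [321. 200.] [477.  -85.2  56.8]
```

View pics/w2b.png

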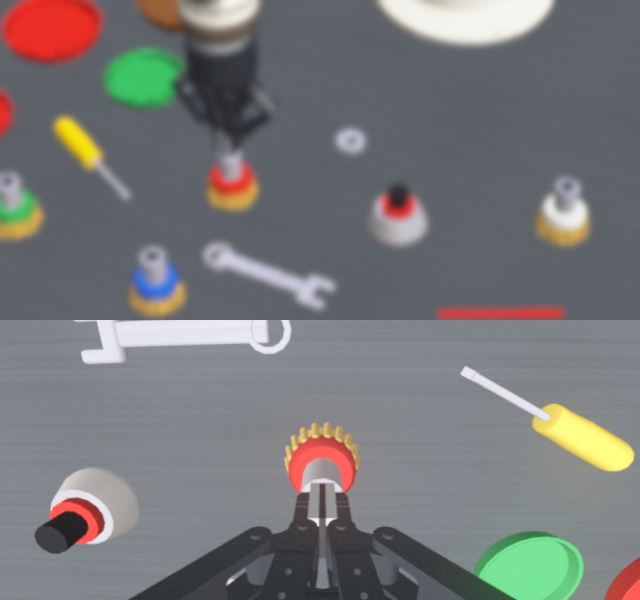

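```bash
python3 - <<'E'
from h import *
ci=bot.camera_info("wrist"); print("cam",-ci["R"].T@ci["t"])
for z in(.03,.04,.05,.064,.07): print(z,cast(ci,[[322,247]],z))
im=cv2.imread("pics/w2.png")[180:330,240:400]; cv2.imwrite("pics/w2c.png",cv2.resize(im,None,fx=4,fy=4,interpolation=cv2.INTER_CUBIC))
print(bot.get_obs()["q"].round(2))
E
```

```text
cam [ 0.55656497 -0.08566037  0.20649603]
0.03 [[ 0.46230903 -0.08574747]]
0.04 [[ 0.46764943 -0.08574254]]
0.05 [[ 0.47298983 -0.0857376 ]]
0.064 [[ 0.48046639 -0.08573069]]
0.07 [[ 0.48367063 -0.08572773]]
[-1.0230e+01 -4.2100e+00 -1.7670e+01  7.6470e+01 -1.0000e-02  1.6976e+02]
```

View pics/w2c.png

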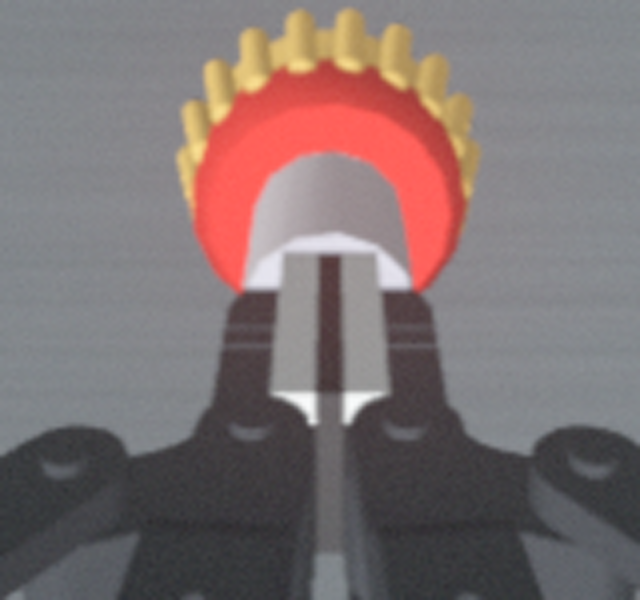

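```bash
python3 - <<'E'
from h import *
def proj(ci,X):
    f=200/np.tan(np.radians(ci["fovy"]/2));K=np.array([[f,0,ci["cx"]],[0,f,ci["cy"]],[0,0,1]])
    return cv2.projectPoints(np.float64(X),cv2.Rodrigues(ci["R"])[0],ci["t"],K,np.array([ci["k1"],0,0,0]))[0][:,0].round(1)
for n in("scene","wrist"):
    ci=bot.camera_info(n)
    for z in(.032,.039,.05,.064,.07): print(n,z,proj(ci,[[.475,-.0857,z],[.486,-.0857,z],[.488,-.0857,z]]).tolist())
E
```

```text
scene 0.032 [[291.2, 204.5], [289.7, 206.4], [289.4, 206.8]]
scene 0.039 [[291.1, 203.1], [289.6, 205.0], [289.3, 205.4]]
scene 0.05 [[290.9, 200.9], [289.4, 202.9], [289.1, 203.2]]
scene 0.064 [[290.7, 198.1], [289.2, 200.1], [288.9, 200.4]]
scene 0.07 [[290.6, 196.9], [289.1, 198.9], [288.8, 199.2]]
wrist 0.032 [[322.0, 231.9], [322.0, 217.1], [322.0, 214.3]]
wrist 0.039 [[321.9, 236.4], [322.0, 221.1], [322.0, 218.3]]
wrist 0.05 [[321.9, 244.1], [322.0, 228.1], [322.0, 225.1]]
wrist 0.064 [[321.9, 255.4], [322.0, 238.3], [322.0, 235.1]]
wrist 0.07 [[321.9, 260.8], [322.0, 243.2], [322.0, 239.9]]
```

Emit:
{"op": "play_rows", "data": {
  "increments": [
    {"slide": [0,0,-10],"angular": [0,0,0],"claw": -1},
    {"slide": [0,0,-10],"angular": [0,0,0],"claw": -1},
    {"slide": [0,0,0],"angular": [0,0,0],"claw": -1}
  ]
}}

```text
time: 3.45
ee_pos: [0.4754, -0.0858, 0.0788]
tcp_rot: [180.0, -0.1, 0.0]
wrist_force: [0.5, -0.3, 0.2]
opening: -0.0001
grasp_force: 0.0
```

```bash
python3 look.py red w3 | head -2; python3 - <<'E'
from h import *
a=bot.camera("scene"); b=cv2.imread("pics/w3.png")
cv2.imwrite("pics/w3b.png",np.hstack([cv2.resize(a[160:240,252:332],(400,400),interpolation=2)[:,:,::-1],cv2.resize(b[170:270,270:370],(400,400),interpolation=2)]))
E
```

```text
3.45 [475.4 -85.8  78.8] [ 1.7998e+02 -1.3000e-01  0.0000e+00] [ 0.5 -0.3  0.2]
red 0.03 1563 [322. 210.] [476.1 -85.3  48.9]
```

View pics/w3b.png

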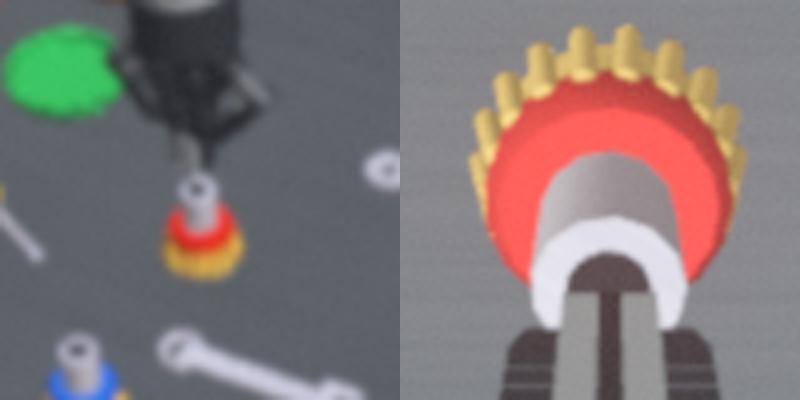

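The wrist view (tips at row 243 whatever the height) and the scene view (tips about 10 mm above the hub) agree. The real fingertips end about 10 mm behind the reported TCP, not 19 mm ahead, so I need to go lower. I'll open fully, descend and check.

Emit:
{"op": "play_rows", "data": {
  "increments": [
    {"slide": [0,0,0],"angular": [0,0,0],"claw": 1},
    {"slide": [0,0,0],"angular": [0,0,0],"claw": 1},
    {"slide": [0,0,0],"angular": [0,0,0],"claw": 1},
    {"slide": [0,0,0],"angular": [0,0,0],"claw": 1},
    {"slide": [0,0,15],"angular": [0,0,0],"claw": 1},
    {"slide": [0,0,15],"angular": [0,0,0],"claw": 1},
    {"slide": [0,0,10],"angular": [0,0,0],"claw": 1},
    {"slide": [0,0,0],"angular": [0,0,0],"claw": 1}
  ]
}}

```text
time: 4.35
ee_pos: [0.4731, -0.0854, 0.0345]
tcp_rot: [-180.0, 0.2, -0.0]
wrist_force: [-1.8, -0.7, 1.1]
opening: 0.0852
grasp_force: 0.0
```

Emit:
{"op": "play_rows", "data": {
  "increments": [
    {"slide": [0,0,0],"angular": [0,0,0],"claw": 0.3},
    {"slide": [0,0,0],"angular": [0,0,0],"claw": 0},
    {"slide": [0,0,0],"angular": [0,0,0],"claw": -0.1},
    {"slide": [0,0,0],"angular": [0,0,0],"claw": -0.1}
  ]
}}

```text
time: 4.75
ee_pos: [0.4748, -0.0857, 0.0375]
tcp_rot: [180.0, -0.0, 0.0]
wrist_force: [-0.5, 0.4, 0.2]
opening: 0.0382
grasp_force: 0.0
```

```bash
python3 look.py red w4 | head -2; python3 - <<'E'
from h import *
a=bot.camera("scene"); b=cv2.imread("pics/w4.png")
cv2.imwrite("pics/w4b.png",np.hstack([cv2.resize(a[160:240,252:332],(400,400),interpolation=2)[:,:,::-1],cv2.resize(b[170:290,262:382],(400,400),interpolation=2)]))
E
```

```text
4.75 [474.8 -85.7  37.5] [ 1.7999e+02 -5.0000e-02  0.0000e+00] [-0.5  0.4  0.2]
red 0.03 2345 [322. 231.] [476.8 -85.7  49.7]
```

View pics/w4b.png

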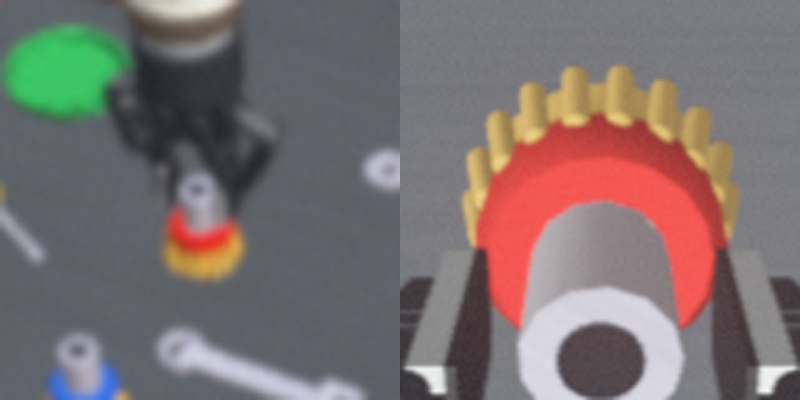

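The jaws now straddle the hub, with the hub centred. Go 4 mm lower and close.

Emit:
{"op": "play_rows", "data": {
  "increments": [
    {"slide": [0,0,4],"angular": [0,0,0],"claw": -0.1},
    {"slide": [0,0,0],"angular": [0,0,0],"claw": -0.3},
    {"slide": [0,0,0],"angular": [0,0,0],"claw": -0.4},
    {"slide": [0,0,0],"angular": [0,0,0],"claw": -1},
    {"slide": [0,0,0],"angular": [0,0,0],"claw": -1},
    {"slide": [0,0,0],"angular": [0,0,0],"claw": -1}
  ],
  "squeeze": 50
}}

```text
time: 5.45
ee_pos: [0.4744, -0.0857, 0.0328]
tcp_rot: [-180.0, 0.0, 0.0]
wrist_force: [-0.3, -0.1, -2.2]
opening: 0.0245
grasp_force: 49.1
```

Emit:
{"op": "play_rows", "data": {
  "increments": [
    {"slide": [0,0,-15],"angular": [0,0,0],"claw": -1},
    {"slide": [0,0,-30],"angular": [0,0,0],"claw": -1},
    {"slide": [0,0,-25],"angular": [0,0,0],"claw": -1},
    {"slide": [2,20,0],"angular": [0,0,0],"claw": -1},
    {"slide": [4,38,0],"angular": [0,0,0],"claw": -1},
    {"slide": [4,38,0],"angular": [0,0,0],"claw": -1},
    {"slide": [4,38,0],"angular": [0,0,0],"claw": -1},
    {"slide": [4,38,0],"angular": [0,0,0],"claw": -1}
  ]
}}

```text
time: 6.25
ee_pos: [0.4927, -0.2593, 0.1043]
tcp_rot: [180.0, -0.1, 0.0]
wrist_force: [0.7, -0.4, -2.6]
opening: 0.0246
grasp_force: 49.4
```

Emit:
{"op": "play_rows", "data": {
  "increments": [
    {"slide": [4,38,0],"angular": [0,0,0],"claw": -1},
    {"slide": [4,38,0],"angular": [0,0,0],"claw": -1},
    {"slide": [4,38,0],"angular": [0,0,0],"claw": -1},
    {"slide": [3,35,0],"angular": [0,0,0],"claw": -1},
    {"slide": [2,20,0],"angular": [0,0,0],"claw": -1},
    {"slide": [0,0,0],"angular": [0,0,0],"claw": -1},
    {"slide": [0,0,0],"angular": [0,0,0],"claw": -1}
  ]
}}

```text
time: 6.95
ee_pos: [0.5094, -0.4267, 0.1033]
tcp_rot: [-180.0, 0.0, -0.0]
wrist_force: [0.3, -0.4, -1.8]
opening: 0.0247
grasp_force: 49.6
```

```bash
python3 look.py red w5
```

```text
6.95 [ 509.4 -426.7  103.3] [-1.7998e+02  1.0000e-02 -4.0000e-02] [ 0.3 -0.4 -1.8]
red 0.03 5072 [322. 183.] [ 513.4 -426.7   92.4]
red 0.03 4047 [583. 193.] [ 519.7 -653.7  109. ]
red 0.03 1905 [322. 227.] [ 476.5 -426.4   69.8]
red 0.03 2336 [322. 328.] [ 376.4 -426.7   72.8]
red 0.014 5072 [322. 183.] [ 507.8 -426.6   99.1]
red 0.014 4047 [583. 193.] [ 514.6 -670.   116.9]
red 0.014 1905 [322. 227.] [ 468.2 -426.4   74.9]
red 0.014 2336 [322. 328.] [ 361.  -426.7   78. ]
brass 0.012 1232 [165.  72.] [ 619.7 -287.1   58.8]
brass 0.012 2410 [167. 218.] [ 492.4 -279.9   83.5]
brass 0.012 1258 [321. 210.] [ 479.3 -426.2   80.9]
brass 0.012 632 [593. 276.] [ 414.1 -710.3  100.1]
```

View pics/w5.png

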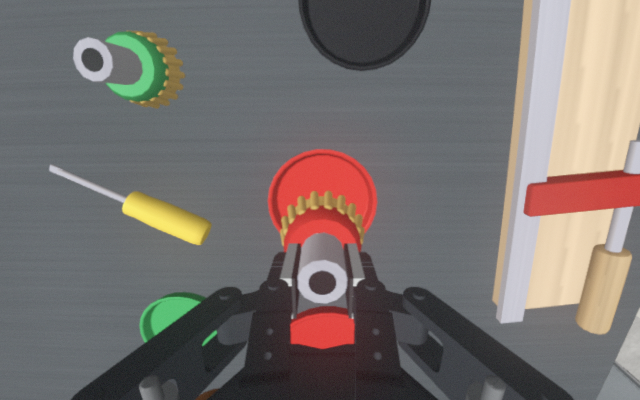

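The brush hangs upright at (322,230), centred over the small red dish. Lower it and release.

Emit:
{"op": "play_rows", "data": {
  "increments": [
    {"slide": [0,0,30],"angular": [0,0,0],"claw": -1},
    {"slide": [0,0,20],"angular": [0,0,0],"claw": -1},
    {"slide": [0,0,10],"angular": [0,0,0],"claw": -1},
    {"slide": [0,0,3],"angular": [0,0,0],"claw": -1},
    {"slide": [0,0,2],"angular": [0,0,0],"claw": -1},
    {"slide": [0,0,0],"angular": [0,0,0],"claw": -1},
    {"slide": [0,0,0],"angular": [0,0,0],"claw": -1}
  ]
}}

```text
time: 7.7
ee_pos: [0.51, -0.427, 0.0391]
tcp_rot: [179.9, -0.1, 0.0]
wrist_force: [-0.5, -0.4, -1.8]
opening: 0.0248
grasp_force: 49.7
```

Emit:
{"op": "play_rows", "data": {
  "increments": [
    {"slide": [0,0,0],"angular": [0,0,0],"claw": -0.35},
    {"slide": [0,0,0],"angular": [0,0,0],"claw": -0.2},
    {"slide": [0,0,0],"angular": [0,0,0],"claw": 0},
    {"slide": [0,0,0],"angular": [0,0,0],"claw": 0.2},
    {"slide": [0,0,0],"angular": [0,0,0],"claw": 0.2},
    {"slide": [0,0,-20],"angular": [0,0,0],"claw": 0.2},
    {"slide": [0,0,-40],"angular": [0,0,0],"claw": 0.2}
  ]
}}

```text
time: 8.4
ee_pos: [0.5081, -0.4255, 0.095]
tcp_rot: [-179.8, 0.3, 0.0]
wrist_force: [1.0, 0.1, -0.4]
opening: 0.0513
grasp_force: 0.0
```

Emit:
{"op": "play_rows", "data": {
  "increments": [
    {"slide": [8,-20,-20],"angular": [0,0,0],"claw": 0.6},
    {"slide": [16,-41,-10],"angular": [0,0,0],"claw": 0.6},
    {"slide": [16,-41,-10],"angular": [0,0,0],"claw": 0.6},
    {"slide": [16,-41,-10],"angular": [0,0,0],"claw": 0.6},
    {"slide": [16,-41,0],"angular": [0,0,0],"claw": 0.6},
    {"slide": [16,-41,0],"angular": [0,0,0],"claw": 0.6},
    {"slide": [16,-41,0],"angular": [0,0,0],"claw": 0.6},
    {"slide": [16,-41,0],"angular": [0,0,0],"claw": 0.6}
  ]
}}

```text
time: 9.2
ee_pos: [0.63, -0.118, 0.1482]
tcp_rot: [180.0, -0.0, -0.0]
wrist_force: [0.8, -1.4, 0.9]
opening: 0.0682
grasp_force: 0.0
```

Emit:
{"op": "play_rows", "data": {
  "increments": [
    {"slide": [16,-39.5,0],"angular": [0,0,0],"claw": 0.6},
    {"slide": [0,0,0],"angular": [0,0,0],"claw": 0.6},
    {"slide": [0,0,0],"angular": [0,0,0],"claw": 0.6}
  ]
}}

```text
time: 9.5
ee_pos: [0.6457, -0.0792, 0.1478]
tcp_rot: [180.0, 0.0, 0.1]
wrist_force: [-0.0, -0.2, 0.3]
opening: 0.068
grasp_force: 0.0
```

```bash
python3 look.py blue w6; python3 - <<'E'
from h import *
im=bot.camera("top"); ci=bot.camera_info("top")
for m,s,ct in blobs(mask(im,"brass"),25):
    if 440<ct[0]<500 and 150<ct[1]<230: print(s[4],ct,circ(ci,m,.018))
E
```

```text
9.5 [645.7 -79.2 147.8] [1.7999e+02 2.0000e-02 1.2000e-01] [-0.  -0.2  0.3]
blue 0.03 5022 [494.  15.] [ 805.8 -241.   167.4]
blue 0.03 587 [168. 153.] [682.8  75.3  38.3]
blue 0.03 858 [324. 186.] [645.5 -81.1  47.7]
blue 0.014 5022 [494.  15.] [ 810.5 -250.7  177.5]
blue 0.014 587 [168. 153.] [680.1  84.6  40.6]
blue 0.014 858 [324. 186.] [640.6 -81.3  50.6]
brass 0.012 744 [493. 202.] [ 623.5 -277.5   61.6]
brass 0.012 889 [589. 287.] [ 509.5 -423.9   70.2]
brass 0.012 581 [483. 301.] [ 490.9 -284.9   95.9]
83 [463.74698795 186.37349398] [ 509.7 -423.1   55.9]
```

Red is standing in its dish (509.7,-423). Blue needs a 2 mm correction, then descend.

Emit:
{"op": "play_rows", "data": {
  "increments": [
    {"slide": [0,1.5,30],"angular": [0,0,0],"claw": 0.6},
    {"slide": [0,0,35],"angular": [0,0,0],"claw": 0.6},
    {"slide": [0,0,30],"angular": [0,0,0],"claw": 0.6},
    {"slide": [0,0,15],"angular": [0,0,0],"claw": 0.5},
    {"slide": [0,0,5],"angular": [0,0,0],"claw": 0.2},
    {"slide": [0,0,0],"angular": [0,0,0],"claw": 0},
    {"slide": [0,0,0],"angular": [0,0,0],"claw": -0.2},
    {"slide": [0,0,0],"angular": [0,0,0],"claw": -0.35}
  ]
}}

```text
time: 10.4
ee_pos: [0.6465, -0.0819, 0.0348]
tcp_rot: [180.0, -0.1, -0.0]
wrist_force: [0.0, -0.6, 0.1]
opening: 0.0278
grasp_force: 0.0
```

Emit:
{"op": "play_rows", "data": {
  "increments": [
    {"slide": [0,0,0],"angular": [0,0,0],"claw": -0.45},
    {"slide": [0,0,0],"angular": [0,0,0],"claw": -1},
    {"slide": [0,0,0],"angular": [0,0,0],"claw": -1},
    {"slide": [0,0,0],"angular": [0,0,0],"claw": -1}
  ]
}}

```text
time: 10.8
ee_pos: [0.6464, -0.0817, 0.0347]
tcp_rot: [180.0, -0.1, 0.0]
wrist_force: [-0.8, 1.2, 7.6]
opening: 0.0246
grasp_force: 48.6
```

Emit:
{"op": "play_rows", "data": {
  "increments": [
    {"slide": [0,0,-15],"angular": [0,0,0],"claw": -1},
    {"slide": [0,0,-30],"angular": [0,0,0],"claw": -1},
    {"slide": [0,0,-27],"angular": [0,0,0],"claw": -1},
    {"slide": [-5,-20,0],"angular": [0,0,0],"claw": -1},
    {"slide": [-10,-40,0],"angular": [0,0,0],"claw": -1},
    {"slide": [-10,-40,0],"angular": [0,0,0],"claw": -1},
    {"slide": [-10,-40,0],"angular": [0,0,0],"claw": -1},
    {"slide": [-10,-40,0],"angular": [0,0,0],"claw": -1}
  ]
}}

```text
time: 11.6
ee_pos: [0.5992, 0.0562, 0.1057]
tcp_rot: [-178.1, 0.1, 4.4]
wrist_force: [-0.2, 0.1, -2.5]
opening: 0.0242
grasp_force: 49.5
```

Emit:
{"op": "play_rows", "data": {
  "increments": [
    {"slide": [-10,-40,0],"angular": [0,0,0],"claw": -1},
    {"slide": [-10,-40,0],"angular": [0,0,0],"claw": -1},
    {"slide": [-10,-40,0],"angular": [0,0,0],"claw": -1},
    {"slide": [-10,-40,0],"angular": [0,0,0],"claw": -1},
    {"slide": [-10,-40,0],"angular": [0,0,0],"claw": -1},
    {"slide": [-10,-40,0],"angular": [0,0,0],"claw": -1},
    {"slide": [-10,-40,0],"angular": [0,0,0],"claw": -1},
    {"slide": [-8,-30,0],"angular": [0,0,0],"claw": -1}
  ]
}}

```text
time: 12.4
ee_pos: [0.4976, 0.2029, 0.1315]
tcp_rot: [-171.8, 0.1, 17.8]
wrist_force: [-0.2, -0.1, -1.2]
opening: 0.0241
grasp_force: 49.4
```

Emit:
{"op": "play_rows", "data": {
  "increments": [
    {"slide": [-4,-10.5,0],"angular": [0,0,0],"claw": -1},
    {"slide": [0,0,0],"angular": [0,0,0],"claw": -1},
    {"slide": [0,0,0],"angular": [0,0,0],"claw": -1}
  ]
}}

```text
time: 12.7
ee_pos: [0.4937, 0.205, 0.1325]
tcp_rot: [-171.6, 0.1, 18.1]
wrist_force: [0.6, 0.3, -1.4]
opening: 0.0248
grasp_force: 49.5
```

```bash
python3 look.py blue w7
```

```text
12.7 [493.7 205.  132.5] [-1.7165e+02  1.0000e-01  1.8060e+01] [ 0.6  0.3 -1.4]
blue 0.03 1333 [578.  30.] [681.7  78.   39.8]
blue 0.03 7258 [150.  98.] [521.7 404.3  97. ]
blue 0.03 1738 [321. 228.] [442.1 206.2  78.7]
blue 0.014 1333 [578.  30.] [688.3  69.5  42.4]
blue 0.014 7258 [150.  98.] [518.  416.8 103.2]
blue 0.014 1738 [321. 228.] [433.4 205.9  83.8]
brass 0.012 1110 [321. 210.] [445.5 210.9  91.8]
brass 0.012 433 [252. 263.] [367.7 274.7  55. ]
```

Joint 6 hit its limit, so the tool yawed and tilted with the brush still held firmly. I'll work out the rotation back to vertical with yaw 90.

```bash
cat > rel.py <<'E'
import sys
from h import *
from scipy.spatial.transform import Rotation as R
o=bot.get_obs(); t=np.array(list(map(float,sys.argv[1:4]))); yaw=float(sys.argv[4])
A=R.from_euler("xyz",o["tcp_rot"],degrees=True); B=R.from_euler("xyz",[180,0,yaw],degrees=True)
print("q",o["q"].round(1),"pos",(o["ee_pos"]*1000).round(1),"rotvec",(A.inv()*B).as_rotvec(degrees=True).round(2),"slide in target axes",(B.inv().apply(t-o["ee_pos"]*1000)).round(1))
E
python3 rel.py 519.3 418.9 105 90
```

```text
q [ 18.    1.9  -3.7  84.5   8.4 179.9] pos [493.9 204.8 132.4] rotvec [ -7.29  -5.15 -71.83] slide in target axes [214.1  25.4  27.4]
```

Emit:
{"op": "play_rows", "data": {
  "increments": [
    {"slide": [0,0,0],"angular": [-0.81,-0.57,-7.98],"claw": -1},
    {"slide": [0,0,0],"angular": [-0.81,-0.57,-7.98],"claw": -1},
    {"slide": [0,0,0],"angular": [-0.81,-0.57,-7.98],"claw": -1},
    {"slide": [0,0,0],"angular": [-0.81,-0.57,-7.98],"claw": -1},
    {"slide": [0,0,0],"angular": [-0.81,-0.57,-7.98],"claw": -1},
    {"slide": [0,0,0],"angular": [-0.81,-0.57,-7.98],"claw": -1},
    {"slide": [0,0,0],"angular": [-0.81,-0.57,-7.98],"claw": -1},
    {"slide": [0,0,0],"angular": [-0.81,-0.57,-7.98],"claw": -1}
  ]
}}

```text
time: 13.55
ee_pos: [0.494, 0.2047, 0.1322]
tcp_rot: [-179.2, -0.5, 82.3]
wrist_force: [0.9, -0.2, -1.4]
opening: 0.0246
grasp_force: 49.4
```

Emit:
{"op": "play_rows", "data": {
  "increments": [
    {"slide": [0,0,0],"angular": [-0.81,-0.57,-7.98],"claw": -1},
    {"slide": [0,0,0],"angular": [0,0,0],"claw": -1}
  ]
}}

```text
time: 13.75
ee_pos: [0.4937, 0.2049, 0.1323]
tcp_rot: [-180.0, -0.0, 90.1]
wrist_force: [0.2, -0.2, -2.4]
opening: 0.0245
grasp_force: 49.4
```

```bash
python3 rel.py 519.3 418.9 110 90
```

```text
q [ 22.5   2.   -3.3  84.7   0.  112.4] pos [493.7 204.9 132.3] rotvec [-0.   -0.01  0.11] slide in target axes [214.   25.6  22.3]
```

Emit:
{"op": "play_rows", "data": {
  "increments": [
    {"slide": [20,2,2],"angular": [0,0,0],"claw": -1},
    {"slide": [38,5,4],"angular": [0,0,0],"claw": -1},
    {"slide": [38,5,4],"angular": [0,0,0],"claw": -1},
    {"slide": [38,5,4],"angular": [0,0,0],"claw": -1},
    {"slide": [38,5,4],"angular": [0,0,0],"claw": -1},
    {"slide": [30,3,4],"angular": [0,0,0],"claw": -1},
    {"slide": [12,1,0],"angular": [0,0,0],"claw": -1},
    {"slide": [0,0,0],"angular": [0,0,0],"claw": -1}
  ]
}}

```text
time: 14.55
ee_pos: [0.5194, 0.4201, 0.1096]
tcp_rot: [-179.9, 0.0, 89.9]
wrist_force: [0.4, 0.5, -0.9]
opening: 0.0245
grasp_force: 49.6
```

```bash
python3 rel.py 519.3 418.9 41 90; python3 look.py blue w8
```

```text
q [ 38.9  20.7  15.9  85.2   0.  129. ] pos [519.4 420.1 109.6] rotvec [-0.08  0.   -0.08] slide in target axes [-1.2 -0.1 68.6]
14.55 [519.4 420.1 109.6] [-179.92    0.     89.92] [ 0.4  0.5 -0.9]
blue 0.03 2471 [629. 121.] [775.4 510.2 132.3]
blue 0.03 4955 [321. 182.] [518.  425.1  92.2]
blue 0.03 1697 [322. 227.] [518.1 385.   68.8]
blue 0.014 2471 [629. 121.] [793.4 510.8 141.6]
blue 0.014 4955 [321. 182.] [517.9 419.6  98.7]
blue 0.014 1697 [322. 227.] [518.  376.7  73.6]
brass 0.012 2250 [491.  12.] [644.6 582.6  88.7]
brass 0.012 413 [173. 308.] [352.4 291.3  53.1]
brass 0.012 3936 [611. 367.] [894.3 206.2 167.8]
```

View pics/w8.png

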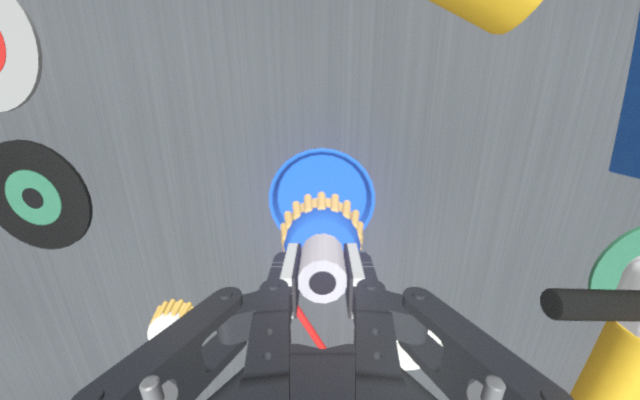

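The blue brush is upright and centred over the blue dish (322,195). Lower it and release.

Emit:
{"op": "play_rows", "data": {
  "increments": [
    {"slide": [-1,-1,35],"angular": [0,0,0],"claw": -1},
    {"slide": [0,0,20],"angular": [0,0,0],"claw": -1},
    {"slide": [0,0,10],"angular": [0,0,0],"claw": -1},
    {"slide": [0,0,3],"angular": [0,0,0],"claw": -1},
    {"slide": [0,0,1.5],"angular": [0,0,0],"claw": -1},
    {"slide": [0,0,0],"angular": [0,0,0],"claw": -1},
    {"slide": [0,0,0],"angular": [0,0,0],"claw": -1}
  ]
}}

```text
time: 15.3
ee_pos: [0.5189, 0.4186, 0.0425]
tcp_rot: [179.9, -0.1, 90.0]
wrist_force: [-0.1, -0.4, -2.0]
opening: 0.0243
grasp_force: 49.6
```

Emit:
{"op": "play_rows", "data": {
  "increments": [
    {"slide": [0,0,0],"angular": [0,0,0],"claw": -0.35},
    {"slide": [0,0,0],"angular": [0,0,0],"claw": -0.2},
    {"slide": [0,0,0],"angular": [0,0,0],"claw": 0},
    {"slide": [0,0,0],"angular": [0,0,0],"claw": 0.2},
    {"slide": [0,0,0],"angular": [0,0,0],"claw": 0.2},
    {"slide": [0,0,-20],"angular": [0,0,0],"claw": 0.2},
    {"slide": [0,0,-40],"angular": [0,0,0],"claw": 0.2},
    {"slide": [0,0,-40],"angular": [0,0,0],"claw": 0.5}
  ]
}}

```text
time: 16.1
ee_pos: [0.5179, 0.4179, 0.1417]
tcp_rot: [-179.9, 0.0, 90.0]
wrist_force: [0.6, 1.2, 0.3]
opening: 0.0631
grasp_force: 0.0
```

Next the white brush, about (355.5,270).

Emit:
{"op": "play_rows", "data": {
  "increments": [
    {"slide": [-25,-27,0],"angular": [0,0,0],"claw": 0.6},
    {"slide": [-31,-34,0],"angular": [0,0,0],"claw": 0.6},
    {"slide": [-31,-34,0],"angular": [0,0,0],"claw": 0.6},
    {"slide": [-31,-34,0],"angular": [0,0,0],"claw": 0.6},
    {"slide": [-30,-34,0],"angular": [0,0,0],"claw": 0.6},
    {"slide": [0,0,0],"angular": [0,0,0],"claw": 0.6},
    {"slide": [0,0,0],"angular": [0,0,0],"claw": 0.6}
  ]
}}

```text
time: 16.8
ee_pos: [0.3553, 0.27, 0.1419]
tcp_rot: [179.9, -0.1, 90.0]
wrist_force: [1.2, 0.4, -0.5]
opening: 0.0686
grasp_force: 0.0
```

```bash
python3 look.py white w9; python3 rel.py 355 270 34 90; python3 - <<'E'
from h import *
im=bot.camera("top"); ci=bot.camera_info("top")
for m,s,ct in blobs(mask(im,"brass"),25):
    if 150<ct[0]<240 and 150<ct[1]<270: print(s[4],ct,circ(ci,m,.018))
E
```

```text
16.8 [355.3 270.  141.9] [ 1.799e+02 -1.200e-01  9.002e+01] [ 1.2  0.4 -0.5]
white 0.03 5092 [561. 202.] [602.2 263.2  92.9]
white 0.03 808 [321. 185.] [354.2 273.7  45.4]
white 0.03 5741 [ 56. 332.] [ 20.7  69.8 191.9]
white 0.014 5092 [561. 202.] [617.4 257.7  98.6]
white 0.014 808 [321. 185.] [354.2 268.8  48.2]
white 0.014 5741 [ 56. 332.] [2.000e-01 5.250e+01 2.036e+02]
brass 0.012 899 [485.  39.] [513.9 416.2  56.6]
brass 0.012 364 [322. 172.] [353.8 274.5  56.5]
q [ 37.2 -10.1 -13.7  86.3   0.  127.2] pos [355.9 270.5 141.8] rotvec [ 0.09 -0.1   0.03] slide in target axes [ -0.5  -0.9 107.8]
51 [182.49019608 178.19607843] [516.6 412.6  52.2]
78 [230.46153846 233.97435897] [355.1 266.6  58.6]
```

View pics/w9.png

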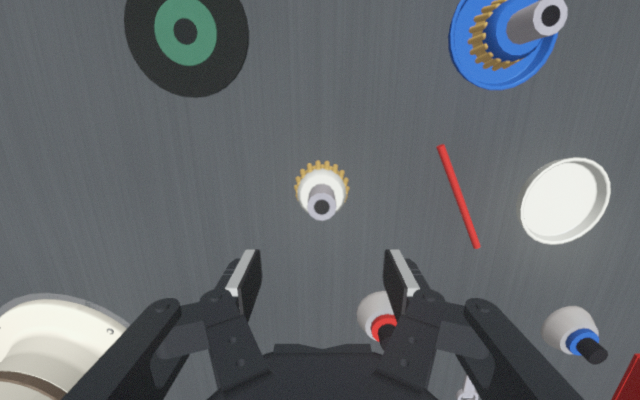

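Wrist view: white brush at (321,188), blue standing in its dish at (510,35). Descend on the white one.

Emit:
{"op": "play_rows", "data": {
  "increments": [
    {"slide": [1.5,-1.2,30],"angular": [0,0,0],"claw": 0.6},
    {"slide": [0,0,35],"angular": [0,0,0],"claw": 0.6},
    {"slide": [0,0,27],"angular": [0,0,0],"claw": 0.6},
    {"slide": [0,0,12],"angular": [0,0,0],"claw": 0.5},
    {"slide": [0,0,4],"angular": [0,0,0],"claw": 0.2},
    {"slide": [0,0,0],"angular": [0,0,0],"claw": 0},
    {"slide": [0,0,0],"angular": [0,0,0],"claw": -0.2},
    {"slide": [0,0,0],"angular": [0,0,0],"claw": -0.35}
  ]
}}

```text
time: 17.7
ee_pos: [0.355, 0.2723, 0.0344]
tcp_rot: [179.9, -0.1, 90.0]
wrist_force: [0.4, -0.4, -0.2]
opening: 0.0276
grasp_force: 0.0
```

Emit:
{"op": "play_rows", "data": {
  "increments": [
    {"slide": [0,0,0],"angular": [0,0,0],"claw": -0.45},
    {"slide": [0,0,0],"angular": [0,0,0],"claw": -1},
    {"slide": [0,0,0],"angular": [0,0,0],"claw": -1},
    {"slide": [0,0,0],"angular": [0,0,0],"claw": -1}
  ]
}}

```text
time: 18.1
ee_pos: [0.355, 0.2723, 0.0345]
tcp_rot: [179.9, -0.1, 90.0]
wrist_force: [-0.6, -1.2, 6.2]
opening: 0.0244
grasp_force: 48.7
```

Emit:
{"op": "play_rows", "data": {
  "increments": [
    {"slide": [0,0,-15],"angular": [0,0,0],"claw": -1},
    {"slide": [0,0,-30],"angular": [0,0,0],"claw": -1},
    {"slide": [0,0,-30],"angular": [0,0,0],"claw": -1},
    {"slide": [0,0,0],"angular": [0,0,0],"claw": -1}
  ]
}}

```text
time: 18.5
ee_pos: [0.3558, 0.2729, 0.1124]
tcp_rot: [179.7, -0.3, 90.0]
wrist_force: [-0.0, 0.1, -2.1]
opening: 0.0242
grasp_force: 49.4
```

```bash
python3 rel.py 619.8 256.9 41 90
```

```text
q [ 37.5 -10.1 -16.9  82.8   0.  127.4] pos [355.8 272.9 112.4] rotvec [ 0.29 -0.26  0.03] slide in target axes [-16.  264.   71.4]
```

Emit:
{"op": "play_rows", "data": {
  "increments": [
    {"slide": [-2,20,0],"angular": [0,0,0],"claw": -1},
    {"slide": [-2,40,0],"angular": [0,0,0],"claw": -1},
    {"slide": [-3,45,0],"angular": [0,0,0],"claw": -1},
    {"slide": [-3,45,0],"angular": [0,0,0],"claw": -1},
    {"slide": [-2,45,0],"angular": [0,0,0],"claw": -1},
    {"slide": [-2,40,0],"angular": [0,0,0],"claw": -1},
    {"slide": [-1.5,29,0],"angular": [0,0,0],"claw": -1},
    {"slide": [0,0,0],"angular": [0,0,0],"claw": -1}
  ]
}}

```text
time: 19.3
ee_pos: [0.6208, 0.2554, 0.1056]
tcp_rot: [-179.9, 0.0, 89.9]
wrist_force: [-1.8, -0.2, -3.3]
opening: 0.0242
grasp_force: 49.8
```

Emit:
{"op": "play_rows", "data": {
  "increments": [
    {"slide": [0,0,0],"angular": [0,0,0],"claw": -1}
  ]
}}

```text
time: 19.4
ee_pos: [0.6182, 0.256, 0.1067]
tcp_rot: [-179.9, 0.0, 90.0]
wrist_force: [-1.3, -0.7, -1.5]
opening: 0.0244
grasp_force: 49.8
```

```bash
python3 rel.py 619.8 256.9 40 90;python3 look.py white w10
```

```text
q [ 22.5  20.9  15.8  85.    0.  112.5] pos [618.2 256.  106.7] rotvec [-0.12  0.   -0.01] slide in target axes [ 0.9  1.6 66.7]
19.4 [618.2 256.  106.7] [-179.88    0.     89.99] [-1.3 -0.7 -1.5]
white 0.03 1839 [629. 142.] [870.4 319.5  89.4]
white 0.03 4939 [324. 183.] [618.2 262.4  92.7]
white 0.03 1877 [322. 227.] [617.1 223.8  66.7]
white 0.03 1046 [322. 280.] [617.3 181.2  48. ]
white 0.03 839 [152. 315.] [439.6 132.   64.4]
white 0.014 1839 [629. 142.] [888.3 318.2  95.8]
white 0.014 4939 [324. 183.] [618.3 257.   99.2]
white 0.014 1877 [322. 227.] [617.1 215.7  71.5]
white 0.014 1046 [322. 280.] [617.3 170.   51.5]
white 0.014 839 [152. 315.] [427.  117.3  69. ]
brass 0.012 13365 [587. 259.] [890.  181.4 221. ]
```

Emit:
{"op": "play_rows", "data": {
  "increments": [
    {"slide": [0.5,0.5,32],"angular": [0,0,0],"claw": -1},
    {"slide": [0,0,20],"angular": [0,0,0],"claw": -1},
    {"slide": [0,0,10],"angular": [0,0,0],"claw": -1},
    {"slide": [0,0,4],"angular": [0,0,0],"claw": -1},
    {"slide": [0,0,1],"angular": [0,0,0],"claw": -1},
    {"slide": [0,0,0],"angular": [0,0,0],"claw": -1},
    {"slide": [0,0,0],"angular": [0,0,0],"claw": -1}
  ]
}}

```text
time: 20.15
ee_pos: [0.6193, 0.2571, 0.0424]
tcp_rot: [179.9, -0.1, 90.0]
wrist_force: [-0.3, 0.7, -1.4]
opening: 0.0245
grasp_force: 50.0
```

Emit:
{"op": "play_rows", "data": {
  "increments": [
    {"slide": [0,0,0],"angular": [0,0,0],"claw": -0.35},
    {"slide": [0,0,0],"angular": [0,0,0],"claw": -0.2},
    {"slide": [0,0,0],"angular": [0,0,0],"claw": 0},
    {"slide": [0,0,0],"angular": [0,0,0],"claw": 0.2},
    {"slide": [0,0,0],"angular": [0,0,0],"claw": 0.2},
    {"slide": [0,0,-20],"angular": [0,0,0],"claw": 0.2},
    {"slide": [0,0,-40],"angular": [0,0,0],"claw": 0.2},
    {"slide": [0,0,-40],"angular": [0,0,0],"claw": 0.5}
  ]
}}

```text
time: 20.95
ee_pos: [0.6182, 0.2566, 0.1416]
tcp_rot: [-179.9, 0.0, 90.0]
wrist_force: [0.8, 0.6, 0.5]
opening: 0.0636
grasp_force: 0.0
```

Emit:
{"op": "play_rows", "data": {
  "increments": [
    {"slide": [-25,0,0],"angular": [0,0,0],"claw": 0.6},
    {"slide": [-45,0,0],"angular": [0,0,0],"claw": 0.6},
    {"slide": [-45,0,0],"angular": [0,0,0],"claw": 0.6},
    {"slide": [-45,0,0],"angular": [0,0,0],"claw": 0.6},
    {"slide": [-45,0,0],"angular": [0,0,0],"claw": 0.6},
    {"slide": [-45,0,0],"angular": [0,0,0],"claw": 0.6},
    {"slide": [-45,0,0],"angular": [0,0,0],"claw": 0.6},
    {"slide": [-45,0,0],"angular": [0,0,0],"claw": 0.6}
  ]
}}

```text
time: 21.75
ee_pos: [0.6187, -0.085, 0.1411]
tcp_rot: [180.0, -0.0, 90.0]
wrist_force: [1.4, -0.5, -0.8]
opening: 0.0685
grasp_force: 0.0
```

Emit:
{"op": "play_rows", "data": {
  "increments": [
    {"slide": [-45,1,0],"angular": [0,0,0],"claw": 0.6},
    {"slide": [-45,1,0],"angular": [0,0,0],"claw": 0.6},
    {"slide": [-45,1,0],"angular": [0,0,0],"claw": 0.6},
    {"slide": [-40,1,0],"angular": [0,0,0],"claw": 0.6},
    {"slide": [-23,0,0],"angular": [0,0,0],"claw": 0.6},
    {"slide": [0,0,0],"angular": [0,0,0],"claw": 0.6},
    {"slide": [0,0,0],"angular": [0,0,0],"claw": 0.6}
  ]
}}

```text
time: 22.45
ee_pos: [0.6229, -0.2813, 0.1405]
tcp_rot: [-180.0, -0.1, 90.0]
wrist_force: [-0.7, 0.1, -0.0]
opening: 0.0682
grasp_force: 0.0
```

```bash
python3 rel.py 623.5 -282 34 90;python3 look.py green w11
```

```text
q [-24.3  23.1  22.4  89.3   0.   65.7] pos [ 622.9 -281.3  140.5] rotvec [-0.02 -0.06 -0.02] slide in target axes [ -0.7   0.6 106.5]
22.45 [ 622.9 -281.3  140.5] [-1.7998e+02 -6.0000e-02  8.9980e+01] [-0.7  0.1 -0. ]
green 0.03 6514 [ 72. 183.] [ 374.2 -268.6   98.3]
green 0.03 790 [321. 188.] [ 620.8 -280.6   46.7]
green 0.014 6514 [ 72. 183.] [ 358.9 -272.9  104.3]
green 0.014 790 [321. 188.] [ 620.7 -285.6   49.6]
brass 0.012 337 [606.   5.] [ 874.6 -105.6   30.2]
brass 0.012 1811 [198. 192.] [ 492.5 -284.5   84.8]
brass 0.012 398 [321. 175.] [ 620.9 -279.4   56.2]
brass 0.012 327 [  4. 226.] [ 253.9 -323.5   71. ]
```

Emit:
{"op": "play_rows", "data": {
  "increments": [
    {"slide": [-0.3,-1.3,30],"angular": [0,0,0],"claw": 0.6},
    {"slide": [0,0,35],"angular": [0,0,0],"claw": 0.6},
    {"slide": [0,0,27],"angular": [0,0,0],"claw": 0.6},
    {"slide": [0,0,11],"angular": [0,0,0],"claw": 0.5},
    {"slide": [0,0,3],"angular": [0,0,0],"claw": 0.2},
    {"slide": [0,0,0],"angular": [0,0,0],"claw": 0},
    {"slide": [0,0,0],"angular": [0,0,0],"claw": -0.2},
    {"slide": [0,0,0],"angular": [0,0,0],"claw": -0.35}
  ]
}}

```text
time: 23.3
ee_pos: [0.6226, -0.2817, 0.0365]
tcp_rot: [179.9, 0.0, 90.0]
wrist_force: [-0.6, -0.2, 0.9]
opening: 0.0276
grasp_force: 0.0
```

Emit:
{"op": "play_rows", "data": {
  "increments": [
    {"slide": [0,0,0],"angular": [0,0,0],"claw": -0.45},
    {"slide": [0,0,0],"angular": [0,0,0],"claw": -1},
    {"slide": [0,0,0],"angular": [0,0,0],"claw": -1},
    {"slide": [0,0,0],"angular": [0,0,0],"claw": -1}
  ]
}}

```text
time: 23.7
ee_pos: [0.6223, -0.2817, 0.0364]
tcp_rot: [179.9, 0.0, 90.0]
wrist_force: [-1.7, 0.7, 6.2]
opening: 0.0245
grasp_force: 48.6
```

Emit:
{"op": "play_rows", "data": {
  "increments": [
    {"slide": [0,0,-15],"angular": [0,0,0],"claw": -1},
    {"slide": [0,0,-30],"angular": [0,0,0],"claw": -1},
    {"slide": [0,0,-30],"angular": [0,0,0],"claw": -1},
    {"slide": [0,0,0],"angular": [0,0,0],"claw": -1},
    {"slide": [0,0,0],"angular": [0,0,0],"claw": -1}
  ]
}}

```text
time: 24.2
ee_pos: [0.6222, -0.2817, 0.111]
tcp_rot: [179.9, 0.0, 90.0]
wrist_force: [0.5, 0.6, -2.3]
opening: 0.0242
grasp_force: 49.6
```

```bash
python3 rel.py 358.1 -275.2 40 90
```

```text
q [-24.4  22.7  18.6  85.8   0.   65.6] pos [ 622.2 -281.7  111. ] rotvec [0.09 0.   0.03] slide in target axes [   6.5 -264.1   71. ]
```

Emit:
{"op": "play_rows", "data": {
  "increments": [
    {"slide": [0.5,-20,0],"angular": [0,0,0],"claw": -1},
    {"slide": [1,-40,0],"angular": [0,0,0],"claw": -1},
    {"slide": [1,-45,0],"angular": [0,0,0],"claw": -1},
    {"slide": [1,-45,0],"angular": [0,0,0],"claw": -1},
    {"slide": [1,-45,0],"angular": [0,0,0],"claw": -1},
    {"slide": [1,-40,0],"angular": [0,0,0],"claw": -1},
    {"slide": [1,-29,0],"angular": [0,0,0],"claw": -1},
    {"slide": [0,0,0],"angular": [0,0,0],"claw": -1}
  ]
}}

```text
time: 25.0
ee_pos: [0.3545, -0.2745, 0.109]
tcp_rot: [-179.9, -0.1, 89.9]
wrist_force: [0.3, -0.8, -1.7]
opening: 0.0243
grasp_force: 50.1
```

Emit:
{"op": "play_rows", "data": {
  "increments": [
    {"slide": [0,0,0],"angular": [0,0,0],"claw": -1},
    {"slide": [0,0,0],"angular": [0,0,0],"claw": -1}
  ]
}}

```text
time: 25.2
ee_pos: [0.3581, -0.275, 0.1093]
tcp_rot: [-180.0, -0.1, 90.0]
wrist_force: [0.7, -0.6, -1.8]
opening: 0.0245
grasp_force: 50.1
```

```bash
python3 rel.py 358.1 -275.2 40.5 90;python3 look.py green w12
```

```text
q [-37.5  -9.2 -16.5  82.8   0.   52.4] pos [ 358.1 -275.   109.3] rotvec [-0.02 -0.06  0.04] slide in target axes [-0.2 -0.  68.8]
25.2 [ 358.1 -275.   109.3] [-1.7998e+02 -6.0000e-02  9.0040e+01] [ 0.7 -0.6 -1.8]
green 0.03 4595 [320. 181.] [ 356.  -268.8   90.9]
green 0.03 1489 [321. 225.] [ 355.9 -306.8   66.7]
green 0.014 4595 [320. 181.] [ 355.9 -274.2   97.3]
green 0.014 1489 [321. 225.] [ 355.8 -314.9   71.4]
brass 0.012 14582 [152. 230.] [ 190.1 -311.1  145.9]
brass 0.012 2340 [466. 208.] [ 495.  -284.1   79.8]
brass 0.012 1112 [321. 210.] [ 356.3 -305.    80.3]
brass 0.012 319 [468. 313.] [ 518.  -410.2   56.4]
```

Emit:
{"op": "play_rows", "data": {
  "increments": [
    {"slide": [0,0,33],"angular": [0,0,0],"claw": -1},
    {"slide": [0,0,20],"angular": [0,0,0],"claw": -1},
    {"slide": [0,0,10],"angular": [0,0,0],"claw": -1},
    {"slide": [0,0,4],"angular": [0,0,0],"claw": -1},
    {"slide": [0,0,1],"angular": [0,0,0],"claw": -1},
    {"slide": [0,0,0],"angular": [0,0,0],"claw": -1},
    {"slide": [0,0,0],"angular": [0,0,0],"claw": -1}
  ]
}}

```text
time: 25.95
ee_pos: [0.3583, -0.2754, 0.0427]
tcp_rot: [179.9, 0.0, 90.0]
wrist_force: [-0.2, -0.8, -2.0]
opening: 0.0241
grasp_force: 50.0
```

Emit:
{"op": "play_rows", "data": {
  "increments": [
    {"slide": [0,0,0],"angular": [0,0,0],"claw": -0.35},
    {"slide": [0,0,0],"angular": [0,0,0],"claw": -0.2},
    {"slide": [0,0,0],"angular": [0,0,0],"claw": 0},
    {"slide": [0,0,0],"angular": [0,0,0],"claw": 0.2},
    {"slide": [0,0,0],"angular": [0,0,0],"claw": 0.2},
    {"slide": [0,0,-20],"angular": [0,0,0],"claw": 0.2},
    {"slide": [0,0,-40],"angular": [0,0,0],"claw": 0.2},
    {"slide": [0,0,-40],"angular": [0,0,0],"claw": 0.5}
  ]
}}

```text
time: 26.75
ee_pos: [0.3573, -0.2747, 0.1425]
tcp_rot: [-179.9, -0.1, 90.0]
wrist_force: [1.0, -0.7, 1.3]
opening: 0.0632
grasp_force: 0.0
```

Emit:
{"op": "play_rows", "data": {
  "increments": [
    {"slide": [-30,0,-30],"angular": [0,0,0],"claw": 0.5},
    {"slide": [-40,0,-20],"angular": [0,0,0],"claw": 0.5},
    {"slide": [-45,0,0],"angular": [0,0,0],"claw": 0.5},
    {"slide": [-45,0,0],"angular": [0,0,0],"claw": 0.5},
    {"slide": [-20,0,0],"angular": [0,0,0],"claw": 0.5},
    {"slide": [0,0,0],"angular": [0,0,0],"claw": 0.5}
  ]
}}

```text
time: 27.35
ee_pos: [0.3573, -0.4574, 0.1904]
tcp_rot: [-179.9, -0.1, 89.9]
wrist_force: [-1.1, 1.3, -0.0]
opening: 0.0637
grasp_force: 0.0
```

```bash
python3 - <<'E'
from h import *
a=bot.camera("top"); cv2.imwrite("pics/top9.png",np.vstack([cv2.resize(a[100:280,150:530],(760,360)),cv2.resize(bot.camera("scene")[130:300,150:480],(466,240))[:,:,:] if 0 else np.zeros((1,760,3),np.uint8)])[:,:,::-1])
ci=bot.camera_info("top")
for c in("brass","red","blue"):
  for m,s,ct in blobs(mask(a,c),25):
    if 100<ct[1]<265 and 150<ct[0]<500: print(c,ct.round(),circ(ci,m,.018))
E
```

```text
brass [237. 147.] [615.4 252.7  53.5]
brass [183. 178.] [516.7 411.5  51.5]
brass [464. 186.] [ 509.7 -423.1   55.9]
brass [419. 189.] [ 493.9 -282.    80. ]
brass [409. 236.] [ 359.4 -266.5   51.1]
red [469. 185.] [ 509.6 -424.9  101. ]
red [232. 182.] [505.1 254.9 130.2]
red [283. 207.] [434.3 104.5  37.7]
red [472. 248.] [ 328.4 -433.3  129.4]
blue [295. 122.] [687.4  77.5  37.3]
blue [177. 176.] [518.6 417.3 101.9]
```

View pics/top9.png

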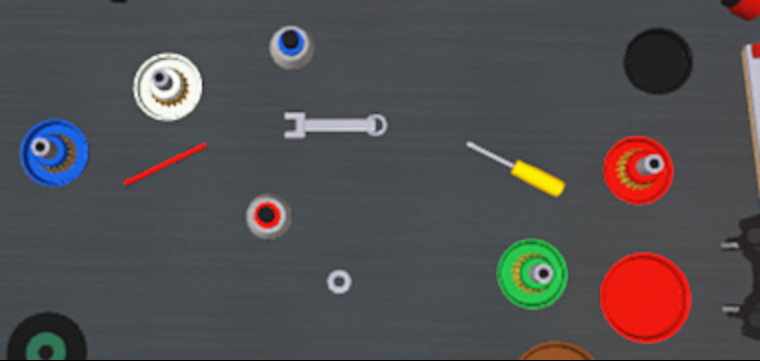

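All four brushes stand centred in their dishes: white (168,87), blue (54,153), red (638,170), green (532,273). The stones have not moved and the gripper is clear. Hand in.

```bash
python3 -c "
from workcell import bot
print(bot.job_done())"
```

```text
the job is handed in; nothing more can be done
None
```

The job is handed in: all four brushes stand upright in the dishes of their own colours (red in the smaller red one), the stones are untouched, and the arm took about 27 s.

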